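# Take the deep caddy off its hook and stand it in the draining tray

### The job

Two steel cutlery caddies hang on two hook stands, each by the loop on its back. Take the deep caddy off its hook, lifting it past the hook's upturned tip before drawing it away, and set it down upright inside the flat draining tray on the worktop without dropping it, then let go. Leave the shallow caddy hanging where it is.

Things in the scene. Friction and masses are not known exactly. Their poses are not given: they have to be found in the camera images.
- deep_grip (a point): Deep caddy, 0.3 kg: steel box 100 (x) x 90 (y) x 90 mm tall. Point: centre of its wooden carry bar, over the box's centre, 130 mm above its underside. Bar 78 mm along x, 12 wide, 14 tall, 33 mm clear above the box; pinch it from above along y. z up, -x is the way to draw it off. Loop on its back: 56 mm wide, 6 mm rod, its cross bar 84 mm behind the point (+x) and 45 mm lower, rests in the hook.
- deep_stand_tip (a point): Top of the upturned tip (8 mm rod) of the deep caddy's hook, 197 mm above the worktop; z up, hook opens upward and points to -x. Fixed stand, 223 mm post 36 mm behind (+x). The tip stands inside the caddy's loop: the caddy must rise 50 mm from where it hangs before the loop clears the tip; 60 to 75 mm straight up, then 80 mm along -x, is a free path.
- shallow_grip (a point): Shallow caddy, to be left hanging: same make and plan but only 45 mm tall. Point: centre of its carry bar, 85 mm above its underside. It hangs on an equal stand on the other side.
- tray: Flat steel draining tray, fixed, 210 (x) x 200 (y) mm outside, 204 x 194 mm inside, rim 18 mm high, floor 3 mm thick. Origin: centre of its underside, on the worktop; z up. With the deep caddy standing in it, the caddy's bar centre is 133 mm above the worktop. The caddy may face any way.

How it is judged:
On the way, in this order (a step that is already met when the one before it is completed fails the run):
1. the deep caddy is lifted until its bar is at least 45 mm above the top of the hook's tip, so that its back loop is past the tip (z of deep_grip in the frame of deep_stand_tip above 0.045 m), for 0.05 s.
2. still held, the deep caddy is brought down inside the tray, its underside within 20 mm of the tray's floor (horizontal distance between deep_grip and tray below 0.08 m and z of deep_grip in the frame of tray below 0.153 m and contact force between the fingers and deep above 0.3 N), for 0.05 s.
At the end, for the whole second after the job is handed in: The deep caddy stands at rest inside the tray: its bar centre within 80 mm of the tray's centre seen from above and 125 to 141 mm above the tray's underside, tilted less than 0.12 rad; the shallow caddy still hangs within 30 mm of where it was (horizontal distance between deep_grip and tray below 0.08 m and z of deep_grip in the frame of tray between 0.125 and 0.141 m and angle between deep_grip's own z axis and vertical below 0.12 rad and linear speed of deep below 0.02 m/s and distance of shallow_grip from where it was at the start of the episode below 0.03 m); the robot touches nothing.
It fails at once if the shallow caddy is knocked or taken more than 50 mm from where it hung (distance of shallow_grip from where it was at the start of the episode above 0.05 m).
It also fails if it takes over 40 s, if anything falls off the work surface, if the arm or the gripper's body presses on something with over 40 N, if the wrist force passes 120 N, or if a joint passes its speed limit or range.

### The arm

A 7-joint arm with a two-finger parallel gripper is mounted at the origin on the work surface. World frame = base frame: x ahead of the robot, y to its left, z up, the work surface at z = 0. Lengths are in m, angles in rad, forces in N, time in s.
With the tool pointing down it reaches from about 0.4 to 0.9 m from the base axis. Payload 5.6 kg.
Tool frame: the origin (TCP) lies at the very end of the fingers, on their centre line; the grasp point (between the pads) lies 19 mm behind it (pinch_z is the distance from the TCP to the grasp point, in m); z points along the fingers, y is the line along which they close (so a half turn about z gives the same grasp; the last joint's range is limited). The gripper opens to 92 mm and grips with 3 to 60 N. Pads are 20 mm wide; open, the fingers measure 128 mm over their backs; the gripper's body (75 mm by 189 mm) begins 69 mm behind the grasp point.
Start: joints at [-1.284, 0.468, -0.012, 1.603, 0.006, 1.071, -0.056], TCP at [0.211, 0.615, 0.215] pointing down, gripper open.
Joint ranges: [-2.53, 2.53], [-0.31, 2.02], [-1.57, 1.55], [0.28, 2.44], [-1.29, 4.43], [0.15, 1.84], [-2.92, 2.92]. Speed limits (rad/s): [2.57, 2.57, 3.14, 3.14, 3.14, 3.14, 3.14].

### API

Orientations are given as a unit quaternion [x, y, z, w].
In Python, from bench import * gives the robot as it stands.
- The arm moves only by the tool move_arm, never from a script. Its argument "deltas" is a list that holds one entry, the list of rows, each a list of 7 numbers: the shift along the tool's x, y, z in mm, then the turn, a rotation vector about the tool's x, y, z in units of 6 degrees (1.0 is 6 degrees), then the opening, from -1 (shut) to 1 (fully open). In form: [[[dx, dy, dz, ax, ay, az, hand], ...]]. A call has 1 to 5 rows; each row shifts and turns the commanded pose from where the row before left it, along the tool's axes as they then stand; what a row does not reach is not made up. A row lasts 1/12 s, in which the tool goes at most 41.7 mm and 7.16 degrees, less where a joint would pass 70% of its speed; a pose out of reach is approached as far as the arm can. A call is refused whole if a number of a shift passes 41.7 or a number of a turn 1, either way. A call with a gripper value outside its range is refused whole. The fingers move at their own pace and stop on an object; the grip force is fixed at half the most. Time passes only in rows, so rows that do not move let the fingers close. It gives the time, the measured TCP pose, the force, the opening and the grip force at its end, in the units of the state.
- sense(): the state, without advancing time (a new reading comes with each control period).
- read_camera(name): name is "scene" or "top" or "wrist"; returns (picture, depth): 384x512x3 uint8, red, green, blue; 384x512 float32, m along the optical axis (not along the pixel's ray), 0 where there is no reading.
- get_calibration(name): a dict with "fovy" (degrees; the focal length in pixels is half the picture's height over the tangent of half this angle, whatever the lens; pixels are square), "cx", "cy" (the principal point, pixels), "cam_to_world" (4x4, takes a point from camera to world coordinates). Camera axes: x right, y up, looking along -z (the intrinsics and any distortion apply to the point x, -y, -z); pixel columns grow to the right and rows downward; lengths in m; the calibration is good to about 2 mm. A picture is of the moment at which its call begins: read the wrist's pose just before it. get_calibration takes no time and is no camera call; for the wrist camera it gives the pose at the moment of the call.
- close_job(): hands the job in; it is judged then, once.
Trained networks look in the newest picture that a camera, given by its name, has taken for a name from the list of things; names that differ only in an ending like _2 or _b are one class to them, and where a whole thing is asked for, a point or a joint stands for the part that bears it (a point fixed in the world has none). Each returns a list of dicts, best first, with "p" (0 to 1); they miss things now and then, are a little off and sometimes report something else, mostly with a low value. They report only what shows in the picture. A call takes as long as a camera call.
- spot_in(camera, label): "bbox" ([left, top, right, bottom] in pixels, round what is visible of it).
- regions_of(camera, label): "region" (384x512 bool, what is visible of it) and "bbox" ([left, top, right, bottom] in pixels, round what is visible of it).
- place_of(camera, label): "point" ([row, column] in pixels: a listed point, or the origin of a listed thing).
The state is a dict: "time": time; "joint_positions": joint angles; "joint_vel": joint speeds; "joint_torque": joint torques, N m; "tool_pos": TCP position; "orientation": TCP orientation; "force": force on the tool from outside, world axes, zero at the start; "wrist_torque": the same for the moment, N m; "width": opening from 0.0 (shut) to 1.0 (fully open); "grasp_force": force on a finger pad.
Only numpy, scipy, OpenCV 4.12 (cv2) and the standard library are available. Lean on these libraries where they do the work, as an engineer would, in place of code of your own. Each camera call takes 0.05 s, during which the arm holds its last target. There are 200 camera calls.

## Working session

There is one attempt and no reset: what is moved stays moved. The work goes in short steps, Python scripts to look and compute and a tool call to move; the robot and the scene stay as the last step left them, time stands still between calls to the robot, and variables do not carry over. Pictures are saved under pics/ and viewed, at most 10 in all, crops included, and the job is handed in when it is done.

Besides the shell and the picture viewer there is one more tool, called by a JSON object that holds its "name" and its "arguments", one argument or row to a line. move_arm: Moves the arm, as the interface text tells. Its arguments: {"type":"object","properties":{"deltas":{"type":"array","items":{"type":"array","items":{"type":"array","items":{"type":"number"}}}}},"required":["deltas"]}

```bash
mkdir -p pics
cat > h.py <<'E'
from bench import *
import numpy as np, cv2
from scipy.spatial.transform import Rotation as R
def ray(cam,r,c,d):
    k=get_calibration(cam); f=192/np.tan(np.radians(k["fovy"]/2))
    p=np.array([(c-k["cx"])/f*d,-(r-k["cy"])/f*d,-d,1]); return (np.array(k["cam_to_world"])@p)[:3]
def find(cam,label,dep):
    for q in place_of(cam,label)[:2]:
        r,c=q["point"]; ri,ci=int(round(r)),int(round(c))
        w=dep[max(ri-3,0):ri+4,max(ci-3,0):ci+4]; w=w[w>0]
        if len(w): print(cam,label,round(q["p"],2),[round(r),round(c)],"near",ray(cam,r,c,w.min()).round(4),"med",ray(cam,r,c,np.median(w)).round(4))
        else: print(cam,label,q)
E
python3 - <<'E'
from h import *
s=sense(); print(s["tool_pos"],s["orientation"],s["width"]); print(R.from_quat(s["orientation"]).as_matrix().round(3))
print(get_calibration("top"),get_calibration("scene"))
P=[]
for cam in("scene","top"):
    im,d=read_camera(cam); P.append(im)
    for l in("deep_grip","deep_stand_tip","shallow_grip","tray"): find(cam,l,d)
    cv2.imwrite(f"pics/{cam}0.png",im[:,:,::-1]); np.save(cam+"_d.npy",d)
E
```

```text
[0.21037643 0.61438117 0.21361785] [ 1.64192306e-01  9.86427935e-01 -8.99685265e-04 -8.03826370e-05] 1.000992589096708
[[-0.946  0.324 -0.   ]
 [ 0.324  0.946 -0.002]
 [-0.    -0.002 -1.   ]]
{'fovy': 55.429452136503, 'cx': 255.25643467727335, 'cy': 195.34359786311938, 'cam_to_world': array([[ 5.82624801e-03,  9.79314833e-01, -2.02258527e-01,
         4.22057041e-01],
       [-9.99982813e-01,  5.83831193e-03, -5.36948418e-04,
         3.76319747e-03],
       [ 6.55006823e-04,  2.02258180e-01,  9.79332017e-01,
         9.42712959e-01],
       [ 0.00000000e+00,  0.00000000e+00,  0.00000000e+00,
         1.00000000e+00]])} {'fovy': 43.81063698641355, 'cx': 249.83865549149243, 'cy': 186.48125611352046, 'cam_to_world': array([[-0.80293178, -0.45813349,  0.38133222,  0.95050667],
       [ 0.59583724, -0.59896991,  0.53498882,  0.54558009],
       [-0.01668977,  0.65677146,  0.75390497,  0.88310913],
       [ 0.        ,  0.        ,  0.        ,  1.        ]])}
scene deep_grip 0.86 [236, 300] near [0.6059 0.2078 0.2038] med [0.6037 0.2056 0.1994]
scene deep_stand_tip 0.9 [252, 266] near [0.6704 0.1939 0.1981] med [0.651  0.1695 0.1504]
scene shallow_grip 0.9 [116, 169] near [ 0.6232 -0.2115  0.1984] med [ 0.621  -0.2167  0.1937]
scene tray 0.96 [194, 286] near [ 0.4545 -0.002   0.0104] med [ 0.4504 -0.0065  0.0032]
top deep_grip 0.85 [185, 159] near [0.596 0.205 0.203] med [0.5971 0.2063 0.1984]
top deep_stand_tip 0.74 [154, 167] near [0.6653 0.1935 0.1974] med [0.6811 0.2059 0.1489]
top shallow_grip 0.82 [174, 361] near [ 0.6231 -0.2176  0.2004] med [ 0.6242 -0.2188  0.1964]
top tray 0.85 [262, 255] near [0.4428 0.0049 0.0084] med [0.4429 0.0049 0.0019]
```

View pics/top0.png

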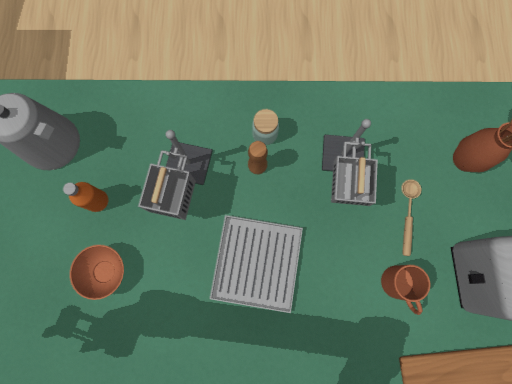

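View pics/scene0.png

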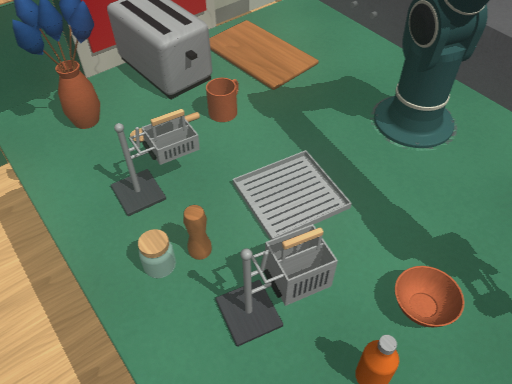

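Run:
```python
from h import *
# bar points from depth: world z 0.185-0.215 around both grips; fit min-area rect
for cam in("top","scene"):
    d=np.load(cam+"_d.npy"); k=get_calibration(cam); f=192/np.tan(np.radians(k["fovy"]/2))
    r,c=np.mgrid[:384,:512]; p=np.stack([(c-k["cx"])/f*d,-(r-k["cy"])/f*d,-d],-1)
    M=np.array(k["cam_to_world"]); w=p@M[:3,:3].T+M[:3,3]; w[d==0]=9
    for n,c0 in(("deep",(.600,.206)),("shal",(.623,-.216))):
        m=(np.hypot(w[...,0]-c0[0],w[...,1]-c0[1])<.058)&(w[...,2]>.18)&(w[...,2]<.23)
        q=w[m]; (x,y),(a,b),t=cv2.minAreaRect((q[:,:2]*1000).astype(np.float32))
        u=np.linalg.svd(q[:,:2]-q[:,:2].mean(0),full_matrices=False)[2][0]
        print(cam,n,len(q),[round(v,1) for v in(x,y,a,b,t)],np.degrees(np.arctan2(u[1],u[0])).round(1),np.percentile(q[:,2],[5,50,95]).round(4))
```

```text
top deep 249 [598.4, 207.1, 13.4, 77.7, 78.2] 167.8 [0.1901 0.1985 0.201 ]
top shal 238 [622.4, -220.7, 12.9, 78.0, 85.1] 174.8 [0.1903 0.1964 0.1993]
scene deep 377 [600.7, 207.6, 13.4, 77.9, 77.1] -12.0 [0.1881 0.1982 0.2012]
scene shal 260 [625.1, -220.9, 16.6, 78.4, 83.9] -5.1 [0.185  0.1948 0.1994]
```

The pictures match the network points: deep caddy top (185,160), tray (262,257), shallow caddy (180,355). The deep bar is at about (0.5995, 0.207, 0.193) with yaw −12°. I'll raise first, then cross.

{"name": "move_arm", "arguments": {
  "deltas": [
    [[0,0,-30,0,0,-0.58,1],[0,0,-30,0,0,-0.58,1],[-28,-19,0,0,0,0,1],[-28,-19,0,0,0,0,1],[-28,-19,0,0,0,0,1]]
  ]
}}

```text
time: 0.92
tool_pos: [0.2813, 0.5414, 0.2752]
orientation: [0.103, 0.995, 0.001, 0.0]
force: [0.5, 0.0, -0.8]
width: 0.999
grasp_force: 0.0
```

{"name": "move_arm", "arguments": {
  "deltas": [
    [[-28,-19,0,0,0,0,1],[-28,-19,0,0,0,0,1],[-28,-19,0,0,0,0,1],[-28,-19,0,0,0,0,1],[-28,-19,0,0,0,0,1]]
  ]
}}

```text
time: 1.33
tool_pos: [0.3992, 0.4186, 0.2749]
orientation: [0.104, 0.995, 0.0, 0.0]
force: [0.3, 0.5, 0.2]
width: 1.005
grasp_force: 0.0
```

{"name": "move_arm", "arguments": {
  "deltas": [
    [[-28,-19,0,0,0,0,1],[-28,-19,0,0,0,0,1],[-28,-19,0,0,0,0,1],[-28,-19,0,0,0,0,1],[-28,-19,0,0,0,0,1]]
  ]
}}

```text
time: 1.75
tool_pos: [0.5165, 0.2967, 0.2749]
orientation: [0.104, 0.995, 0.0, 0.0]
force: [0.1, -0.1, 0.4]
width: 1.003
grasp_force: 0.0
```

```bash
cat >> h.py <<'E'
def to(t,yaw=None):
    s=sense(); m=R.from_quat(s["orientation"]).as_matrix()
    print("t",s["time"],"pos",np.round(s["tool_pos"],4),"F",np.round(s["force"],1),"w",round(s["width"],3),s["grasp_force"])
    print("tilt",m[:,2].round(3),"y-dir deg from +y cw",np.degrees(np.arctan2(m[0,1],m[1,1])).round(2))
    print("need tool mm",(m.T@(np.array(t)-s["tool_pos"])*1000).round(1))
E
python3 - <<'E'
from h import *
to([.5995,.2073,.174])
im,d=read_camera("wrist"); find("wrist","deep_grip",d); cv2.imwrite("pics/w1.png",im[:,:,::-1])
E
```

```text
t 1.75 pos [0.5165 0.2967 0.2749] F [ 0.1 -0.1  0.4] w 1.003 0.0
tilt [ 0.  0. -1.] y-dir deg from +y cw 11.93
need tool mm [-99.6 -70.4 100.9]
wrist deep_grip 0.94 [290, 184] near [0.4905 0.2805 0.3814] med [0.4912 0.28   0.3803]
```

View pics/w1.png

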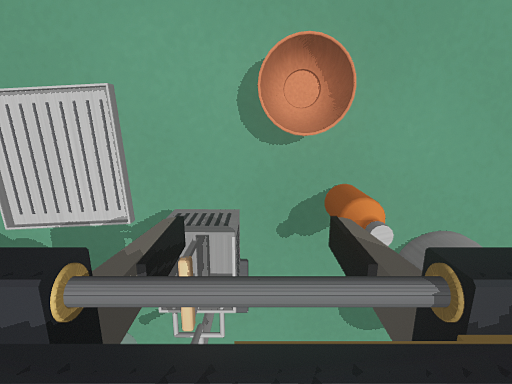

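The wrist view shows the bar at (185,290), still to the side of the fingers; the point's depth there falls on the gripper rod. I'll go above the bar.

{"name": "move_arm", "arguments": {
  "deltas": [
    [[-25,-18,0,0,0,0,1],[-25,-18,0,0,0,0,1],[-25,-18,0,0,0,0,1],[-24.6,-16.4,0,0,0,0,1],[0,0,30,0,0,0,1]]
  ]
}}

```text
time: 2.27
tool_pos: [0.6057, 0.2034, 0.2501]
orientation: [0.108, 0.994, 0.001, 0.006]
force: [1.1, -0.8, -0.6]
width: 1.002
grasp_force: 0.0
```

Run:
```python
from h import *
to([.5995,.2073,.174])
for cam in("top","wrist"):
    im,d=read_camera(cam); find(cam,"deep_grip",d); cv2.imwrite(f"pics/{cam}2.png",im[:,:,::-1])
```

```text
t 2.2667 pos [0.6057 0.2034 0.2501] F [ 1.1 -0.8 -0.6] w 1.002 0.0
tilt [ 0.013  0.001 -1.   ] y-dir deg from +y cw 12.4
need tool mm [ 7.8  2.2 76. ]
top deep_grip 0.56 [186, 158] near [0.5579 0.1644 0.3579] med [0.5949 0.2082 0.1986]
wrist deep_grip 0.9 [212, 260] near [0.597  0.2127 0.2056] med [0.5975 0.2126 0.204 ]
```

View pics/wrist2.png

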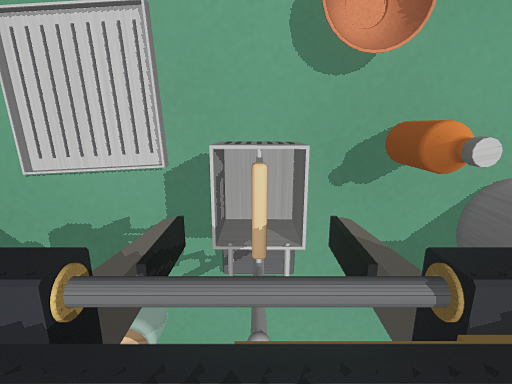

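The wrist view shows the bar at column 259, between the fingers (mid-column about 257), along their axis. Aligned; descending.

{"name": "move_arm", "arguments": {
  "deltas": [
    [[0,0,25,0,0,0,1],[0,0,25,0,0,0,1],[0,0,0,0,0,0,1],[0,0,0,0,0,0,1]]
  ]
}}

```text
time: 2.8
tool_pos: [0.5975, 0.2099, 0.195]
orientation: [0.103, 0.995, -0.0, -0.001]
force: [-0.8, -0.2, 0.6]
width: 0.997
grasp_force: 0.0
```

Run:
```python
from h import *
to([.5995,.2073,.174])
im,d=read_camera("wrist"); find("wrist","deep_grip",d)
```

```text
t 2.8 pos [0.5975 0.2099 0.195 ] F [-0.8 -0.2  0.6] w 0.997 0.0
tilt [-0.001  0.    -1.   ] y-dir deg from +y cw 11.81
need tool mm [-2.5 -2.2 21. ]
wrist deep_grip 0.71 [229, 252] near [0.5952 0.2086 0.2034] med [0.5956 0.2085 0.2025]
```

{"name": "move_arm", "arguments": {
  "deltas": [
    [[0,-1.5,12,0,0,0,1],[-1,0,9,0,0,0,1],[0,0,0,0,0,0,1],[0,0,0,0,0,0,0.3],[0,0,0,0,0,0,-0.3]]
  ]
}}

```text
time: 3.32
tool_pos: [0.5992, 0.2068, 0.1736]
orientation: [0.104, 0.995, -0.0, -0.0]
force: [0.2, 0.5, 0.8]
width: 0.877
grasp_force: 0.0
```

{"name": "move_arm", "arguments": {
  "deltas": [
    [[0,0,0,0,0,0,-1],[0,0,0,0,0,0,-1],[0,0,0,0,0,0,-1],[0,0,0,0,0,0,-1],[0,0,0,0,0,0,-1]]
  ]
}}

```text
time: 3.73
tool_pos: [0.5992, 0.2069, 0.1737]
orientation: [0.104, 0.995, 0.0, 0.0]
force: [0.2, -0.1, 0.6]
width: 0.516
grasp_force: 0.0
```

{"name": "move_arm", "arguments": {
  "deltas": [
    [[0,0,0,0,0,0,-1],[0,0,0,0,0,0,-1],[0,0,0,0,0,0,-1],[0,0,0,0,0,0,-1],[0,0,0,0,0,0,-1]]
  ]
}}

```text
time: 4.15
tool_pos: [0.5991, 0.2068, 0.1736]
orientation: [0.104, 0.995, 0.0, 0.0]
force: [0.7, 1.6, -0.6]
width: 0.154
grasp_force: 0.4
```

{"name": "move_arm", "arguments": {
  "deltas": [
    [[0,0,0,0,0,0,-1],[0,0,0,0,0,0,-1],[0,0,0,0,0,0,-1]]
  ]
}}

```text
time: 4.4
tool_pos: [0.5992, 0.2072, 0.1736]
orientation: [0.104, 0.995, 0.0, 0.0]
force: [1.6, 2.2, -0.3]
width: 0.128
grasp_force: 30.0
```

Gripped at 12 mm with 30 N. Lift straight up about 68 mm.

{"name": "move_arm", "arguments": {
  "deltas": [
    [[0,0,-8,0,0,0,-1],[0,0,-15,0,0,0,-1],[0,0,-15,0,0,0,-1],[0,0,-15,0,0,0,-1],[0,0,-15,0,0,0,-1]]
  ]
}}

```text
time: 4.82
tool_pos: [0.5983, 0.2062, 0.2419]
orientation: [0.104, 0.995, -0.001, -0.001]
force: [-0.5, -0.7, -3.2]
width: 0.13
grasp_force: 30.0
```

{"name": "move_arm", "arguments": {
  "deltas": [
    [[0,0,0,0,0,0,-1],[0,0,0,0,0,0,-1]]
  ]
}}

```text
time: 4.98
tool_pos: [0.5991, 0.2065, 0.2419]
orientation: [0.104, 0.995, 0.0, 0.0]
force: [0.3, 0.7, -4.8]
width: 0.128
grasp_force: 30.0
```

Run:
```python
from h import *
to([.446,.0,.26])
im,d=read_camera("scene"); find("scene","deep_grip",d);find("scene","deep_stand_tip",d); cv2.imwrite("pics/s3.png",im[:,:,::-1])
# tray outline from initial top depth: colour region
m=read_camera("top"); 
for q in regions_of("top","tray")[:1]: print(q["p"],q["bbox"])
```

```text
t 4.9833 pos [0.5991 0.2065 0.2419] F [ 0.3  0.7 -4.8] w 0.128 29.99754935503006
tilt [ 0.  0. -1.] y-dir deg from +y cw 11.96
need tool mm [ 107.  -233.8  -18.2]
scene deep_grip 0.76 [212, 300] near [0.6194 0.2158 0.2891] med [0.6087 0.2052 0.27  ]
scene deep_stand_tip 0.75 [252, 268] near [0.6669 0.1957 0.1969] med [0.6488 0.1734 0.1532]
0.74 [207.0, 216.3, 302.2, 311.5]
```

View pics/s3.png

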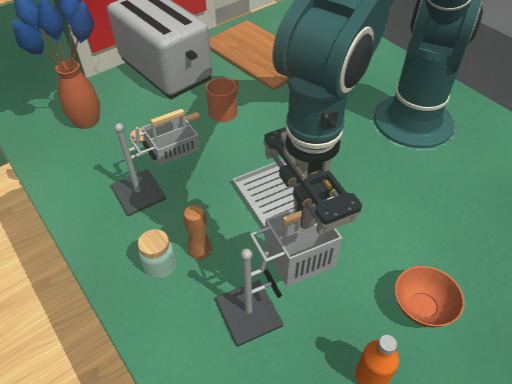

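The lift shows the loop clear above the tip (loop at (262,240), tip at (268,278)), with the caddy upright. Draw off along tool +x, then across to the tray.

{"name": "move_arm", "arguments": {
  "deltas": [
    [[15,0,0,0,0,0,-1],[22,0,0,0,0,0,-1],[22,0,0,0,0,0,-1],[22,0,0,0,0,0,-1],[12,0,0,0,0,0,-1]]
  ]
}}

```text
time: 5.65
tool_pos: [0.5054, 0.2267, 0.2409]
orientation: [0.103, 0.995, -0.0, -0.001]
force: [0.7, 0.6, -4.5]
width: 0.129
grasp_force: 30.0
```

{"name": "move_arm", "arguments": {
  "deltas": [
    [[4,-18,0,0,0,0,-1],[4,-26,0,0,0,0,-1],[4,-26,0,0,0,0,-1],[2,-26,0,0,0,0,-1],[0,-26,0,0,0,0,-1]]
  ]
}}

```text
time: 6.07
tool_pos: [0.4686, 0.1085, 0.2414]
orientation: [0.104, 0.995, -0.0, -0.0]
force: [0.1, -0.7, -4.2]
width: 0.125
grasp_force: 30.0
```

{"name": "move_arm", "arguments": {
  "deltas": [
    [[0,-26,0,0,0,0,-1],[0,-26,0,0,0,0,-1],[0,-26,0,0,0,0,-1],[0,-22,0,0,0,0,-1],[0,-10,0,0,0,0,-1]]
  ]
}}

```text
time: 6.48
tool_pos: [0.4459, -0.0013, 0.2417]
orientation: [0.106, 0.994, -0.0, 0.0]
force: [-0.3, 0.9, -3.3]
width: 0.126
grasp_force: 30.0
```

Run:
```python
from h import *
to([.448,.002,.117])
im=cv2.imread("pics/top0.png"); d=np.load("top_d.npy")
# rim corners read off the first top picture, at z=0.018 : back-project
k=get_calibration("top"); M=np.array(k["cam_to_world"])
P=[]
for c,r in((224,217),(302,222),(291,311),(211,302)):
    a=ray("top",r,c,1.0); o=M[:3,3]; P.append(o+(a-o)*(.018-o[2])/(a-o)[2])
P=np.array(P); print(P.round(3)[:,:2],P.mean(0).round(4),np.linalg.norm(P-np.roll(P,1,0),axis=1).round(3))
i,d=read_camera("scene"); cv2.imwrite("pics/s4.png",i[:,:,::-1]); find("scene","shallow_grip",d)
```

```text
t 6.4833 pos [ 0.4459 -0.0013  0.2417] F [-0.3  0.9 -3.3] w 0.126 29.99754935503006
tilt [ 0.    -0.001 -1.   ] y-dir deg from +y cw 12.17
need tool mm [ -1.3   3.8 124.7]
[[ 0.556  0.084]
 [ 0.544 -0.115]
 [ 0.327 -0.084]
 [ 0.347  0.111]] [ 0.4437 -0.0012  0.018 ] [0.211 0.199 0.22  0.196]
scene shallow_grip 0.58 [116, 167] near [ 0.6263 -0.2142  0.2005] med [ 0.6242 -0.2192  0.196 ]
```

View pics/s4.png

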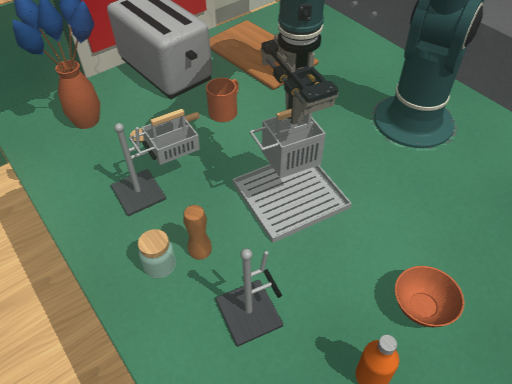

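The caddy hangs upright over the tray (box at (292,145), tray around (290,195)), and the shallow caddy is undisturbed. Lowering.

{"name": "move_arm", "arguments": {
  "deltas": [
    [[0,2,15,0,0,0,-1],[0,0,25,0,0,0,-1],[0,0,25,0,0,0,-1],[0,0,25,0,0,0,-1],[0,0,15,0,0,0,-1]]
  ]
}}

```text
time: 7.0
tool_pos: [0.4462, 0.0059, 0.1343]
orientation: [0.103, 0.995, -0.0, -0.001]
force: [-0.9, 0.5, -3.7]
width: 0.126
grasp_force: 30.0
```

{"name": "move_arm", "arguments": {
  "deltas": [
    [[0,0,8,0,0,0,-1],[0,0,5,0,0,0,-1],[0,0,3,0,0,0,-1],[0,0,0,0,0,0,-1]]
  ]
}}

```text
time: 7.33
tool_pos: [0.4474, 0.0045, 0.1207]
orientation: [0.104, 0.995, 0.0, 0.0]
force: [0.2, 0.2, -2.9]
width: 0.128
grasp_force: 30.0
```

{"name": "move_arm", "arguments": {
  "deltas": [
    [[0,0,1.5,0,0,0,-1],[0,0,1,0,0,0,-1],[0,0,1,0,0,0,-1],[0,0,0,0,0,0,-1]]
  ]
}}

```text
time: 7.67
tool_pos: [0.4471, 0.004, 0.1174]
orientation: [0.104, 0.995, 0.0, 0.0]
force: [-0.3, 0.1, -3.2]
width: 0.128
grasp_force: 30.0
```

{"name": "move_arm", "arguments": {
  "deltas": [
    [[0,0,1,0,0,0,-1],[0,0,1,0,0,0,-1],[0,0,0,0,0,0,-1]]
  ]
}}

```text
time: 7.92
tool_pos: [0.4468, 0.0039, 0.115]
orientation: [0.104, 0.995, -0.0, -0.0]
force: [0.5, -0.2, -3.6]
width: 0.125
grasp_force: 30.0
```

{"name": "move_arm", "arguments": {
  "deltas": [
    [[0,0,1,0,0,0,-1],[0,0,0.5,0,0,0,-1],[0,0,0,0,0,0,-1]]
  ]
}}

```text
time: 8.17
tool_pos: [0.4471, 0.004, 0.1137]
orientation: [0.104, 0.995, 0.0, 0.0]
force: [0.1, 0.2, -2.3]
width: 0.124
grasp_force: 30.0
```

{"name": "move_arm", "arguments": {
  "deltas": [
    [[0,0,1,0,0,0,-1],[0,0,0,0,0,0,-1],[0,0,0,0,0,0,-1]]
  ]
}}

```text
time: 8.42
tool_pos: [0.448, 0.004, 0.1133]
orientation: [0.104, 0.995, 0.0, 0.001]
force: [1.9, -0.2, 5.5]
width: 0.127
grasp_force: 30.0
```

{"name": "move_arm", "arguments": {
  "deltas": [
    [[0,0,0.5,0,0,0,-1],[0,0,0,0,0,0,-1],[0,0,0,0,0,0,-1]]
  ]
}}

```text
time: 8.67
tool_pos: [0.4485, 0.0039, 0.1131]
orientation: [0.104, 0.995, 0.0, 0.002]
force: [2.0, 0.4, 6.6]
width: 0.13
grasp_force: 30.0
```

The force changed sign, so the caddy is resting on the tray floor. Release.

{"name": "move_arm", "arguments": {
  "deltas": [
    [[0,0,0,0,0,0,-0.5],[0,0,0,0,0,0,0],[0,0,0,0,0,0,0.4],[0,0,0,0,0,0,0.4],[0,0,0,0,0,0,0.4]]
  ]
}}

```text
time: 9.08
tool_pos: [0.4465, 0.0039, 0.1118]
orientation: [0.104, 0.995, -0.0, -0.0]
force: [-0.1, 0.4, -0.6]
width: 0.465
grasp_force: 0.0
```

{"name": "move_arm", "arguments": {
  "deltas": [
    [[0,0,0,0,0,0,0.4],[0,0,0,0,0,0,0.4],[0,0,0,0,0,0,0.4],[0,0,0,0,0,0,0.4]]
  ]
}}

```text
time: 9.42
tool_pos: [0.4468, 0.0039, 0.1121]
orientation: [0.104, 0.995, 0.0, -0.0]
force: [0.7, -0.3, -0.5]
width: 0.701
grasp_force: 0.0
```

{"name": "move_arm", "arguments": {
  "deltas": [
    [[0,0,-10,0,0,0,0.4],[0,0,-20,0,0,0,0.4],[0,0,-30,0,0,0,0.4],[0,0,-30,0,0,0,0.4],[0,0,-30,0,0,0,0.4]]
  ]
}}

```text
time: 9.83
tool_pos: [0.4465, 0.0037, 0.2341]
orientation: [0.104, 0.995, -0.0, 0.0]
force: [0.6, 0.3, 0.2]
width: 0.701
grasp_force: 0.0
```

{"name": "move_arm", "arguments": {
  "deltas": [
    [[0,0,-20,0,0,0,0.4],[0,0,0,0,0,0,0.4],[0,0,0,0,0,0,0.4]]
  ]
}}

```text
time: 10.08
tool_pos: [0.4474, 0.004, 0.2535]
orientation: [0.104, 0.995, 0.001, 0.002]
force: [0.7, -0.8, 0.6]
width: 0.698
grasp_force: 0.0
```

Run:
```python
from h import *
to([.448,.002,.2])
i,d=read_camera("scene"); cv2.imwrite("pics/s5.png",i[:,:,::-1])
for l in("deep_grip","shallow_grip"): find("scene",l,d)
```

```text
t 10.0833 pos [0.4474 0.004  0.2535] F [ 0.7 -0.8  0.6] w 0.698 0.0
tilt [ 0.003  0.001 -1.   ] y-dir deg from +y cw 11.94
need tool mm [-0.9 -1.9 53.5]
scene deep_grip 0.85 [158, 292] near [0.4536 0.0083 0.1413] med [0.4508 0.0054 0.1372]
scene shallow_grip 0.59 [117, 167] near [ 0.6279 -0.2132  0.1989] med [ 0.626  -0.2177  0.1948]
```

View pics/s5.png

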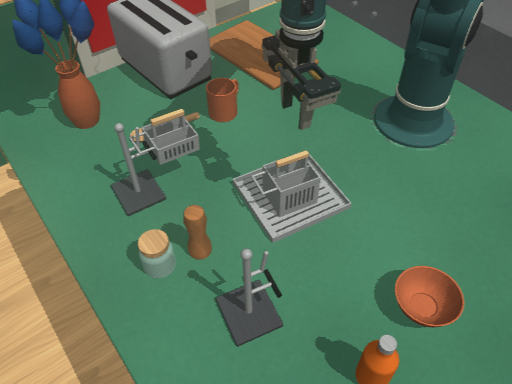

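The caddy stands upright in the middle of the tray (bar at (292,158)), the shallow caddy still hangs, and the gripper is clear.

```bash
python3 -c "
from bench import *
print(close_job())"
```

```text
the job is handed in; nothing more can be done
None
```

The deep caddy is off its hook and standing upright in the middle of the tray, released. The shallow caddy still hangs where it was. I handed the job in at about 10 s on the robot's clock; no verdict came back.

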